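Gauge two drive docks for a blocked bay

ROBOT

A 6-joint arm with a two-finger parallel gripper is mounted at the origin on a cart in front of the work surface, level with it; the furniture and walls round the work are solid. World frame = base frame: x ahead of the robot, y to its left, z up, the work surface at z = 0. Lengths are in mm, angles in rad, forces in N, time in s.
With the tool pointing down it reaches from about 350 to 875 mm from the base axis. Payload 4.2 kg.
Tool frame: the origin (TCP) lies at the very end of the fingers, on their centre line; the grasp point (between the pads) lies 19 mm behind it; z points along the fingers, y is the line along which they close (so a half turn about z gives the same grasp; the last joint's range is limited). The gripper opens to 85 mm and grips with 20 to 120 N. Pads are 22 mm wide; open, the fingers measure 114 mm over their backs; the gripper's body (76 mm by 85 mm) begins 54 mm behind the grasp point. The pads swing forward as they close: fully open they stand 13 mm farther back than shut.
Start: joints at [-0.883, 0.385, 0.008, 0, -1.194, -0.259], TCP at [259.875, -568.388, 231.312] pointing down, gripper open.
Joint ranges: [-3.14, 3.14], [-1.21, 2.06], [-1.07, 1.41], [-3.16, 2.05], [-2.99, -0.16], [-3.1, 3.1]. Speed limits (rad/s): [2.79, 2.79, 3.14, 3.14, 3.14, 3.14].

INTERFACE

Orientations are given as a unit quaternion [x, y, z, w].
In Python, from bench import read_state, get_image, camera_model, job_done gives the robot as it stands.
- The arm moves only by the shell command python3 -m handwheel 'ROWS'. ROWS is JSON, a list of rows, each a list of 7 numbers: the shift along the tool's x, y, z in m, then the turn, a rotation vector about the tool's x, y, z in rad, then the gripper's target within -1 to 1 (fully open at 1, half-way at 0, shut at -1). In form: [[dx, dy, dz, wx, wy, wz, jaw], ...]. A call has 1 to 10 rows; each row is the pose to reach, as a shift and turn from the pose commanded when the call began, along the tool's axes at that moment; what a row does not reach only later rows make up. A row lasts 1/8 s, in which the tool goes at most 62.5 mm and 10.7 degrees, less where a joint would pass 70% of its speed; a pose out of reach is approached as far as the arm can. A call with a gripper value outside its range is refused whole. The fingers move at their own pace and stop on an object; the grip force is fixed at half the most. Time passes only in rows, so rows that repeat a pose let the fingers close. It gives the time, the measured TCP pose, the force, the opening and the grip force at its end, in the units of the state.
- read_state(): the state, without advancing time (a new reading comes with each control period).
- get_image(name): name is "side" or "top" or "wrist"; returns (picture, depth): 384x512x3 uint8, blue, green, red; 384x512 float32, mm along the optical axis (not along the pixel's ray), 0 where there is no reading.
- camera_model(name): a dict with "K" (3x3 intrinsics, pixels), "dist" ([k1, k2, p1, p2, k3] as OpenCV has them; the pictures are not rectified), "rvec" (rotation vector, rad) and "tvec" (3), from world to camera coordinates, as OpenCV has them; the wrist camera has in their place "hand_eye" (4x4, takes a point from camera to tool coordinates, whose origin is the TCP and whose axes are the flange's). Camera axes: x right, y down, z forward; pixel columns grow to the right and rows downward; lengths in mm; the calibration is good to about 2 mm. A picture is of the moment at which its call begins: read the wrist's pose just before it. camera_model takes no time and is no camera call.
- job_done(): hands the job in; it is judged then, once.
The state is a dict: "clock": time; "joints": joint angles; "joint_vel": joint speeds; "joint_efforts": joint torques, N m; "position": TCP position; "ee_rot": TCP orientation; "contact_force": force on the tool from outside, world axes, zero at the start; "wrist_torque": the same for the moment, N m; "gripper_width": finger opening in mm; "grasp_force": force on a finger pad.
Only numpy, scipy, OpenCV 4.12 (cv2) and the standard library are available. Lean on these libraries where they do the work, as an engineer would, in place of code of your own. Each camera call takes 0.05 s, during which the arm holds its last target. There are 200 camera calls.

TASK

One of the two grey drive docks has something stuck deep in its bay. Take the green-handled test blade from its rack and gently slide it into the docks' front slots until you have had it fully home in the clear one, leaving the levers alone meanwhile (in the blocked dock it stops short: do not force it). Then push over the red lever on top of the blocked dock only, and put the blade back upright in its green-marked slot, the same way round as it was, without disturbing the other things on the desk.

Things in the scene. Friction and masses are not known exactly. Their poses are not given: they have to be found in the camera images.
- dock_a: one of two identical grey drive docks, 100 deep x 56 wide x 110 mm high, fixed to the desk; they swap places from run to run, and which of the two is blocked has to be found with the blade. Origin at the centre of its underside; its x axis runs level into the slot (from front to back), z up
- dock_a_mouth (a point): centre of the slot opening in the front face of dock_a, 69 mm above the desk, axes as dock_a. The upright slot is 50 mm high (44 to 94 mm above the desk), 20 mm wide in the first 8 mm, then 12 mm, and runs 86 mm deep along +x. In the clear dock the blade goes in 80 mm, until the handle's front meets the dock's face; in the blocked one it stops about 30 mm in
- lever_a_tip (a point): centre of the 26 mm red ball of the lever on dock_a's top, about 176 mm above the desk; axes turn with the lever
- lever_a (a joint): lever on dock_a: near 0 it leans to the dock's front, at 1.0 rad (its stop) it leans to the back; its pivot is 132 mm above the desk and 50 mm below the ball, 14 mm behind the dock's centre along its x; it swings in the dock's x-z plane. It moves with 2 N or less and stays where it is left
- dock_b: one of two identical grey drive docks, 100 deep x 56 wide x 110 mm high, fixed to the desk; they swap places from run to run, and which of the two is blocked has to be found with the blade. Origin at the centre of its underside; its x axis runs level into the slot (from front to back), z up
- dock_b_mouth (a point): centre of the slot opening in the front face of dock_b, 69 mm above the desk, axes as dock_b. The upright slot is 50 mm high (44 to 94 mm above the desk), 20 mm wide in the first 8 mm, then 12 mm, and runs 86 mm deep along +x. In the clear dock the blade goes in 80 mm, until the handle's front meets the dock's face; in the blocked one it stops about 30 mm in
- lever_b_tip (a point): centre of the 26 mm red ball of the lever on dock_b's top, about 176 mm above the desk; axes turn with the lever
- lever_b (a joint): lever on dock_b: near 0 it leans to the dock's front, at 1.0 rad (its stop) it leans to the back; its pivot is 132 mm above the desk and 50 mm below the ball, 14 mm behind the dock's centre along its x; it swings in the dock's x-z plane. It moves with 2 N or less and stays where it is left
- blade_grip (a point): centre of the green handle of the loose test blade (about 0.14 kg). Handle 50 long (x) x 18 thick (y) x 60 mm high (z). x points along the blade to its tip, z up. The upright aluminium plate, 130 long x 8 thick x 40 mm high, runs from 25 mm behind to 105 mm ahead of this point, its lower edge 58 mm and its upper edge 18 mm below this point; its last 14 mm taper to 4 mm thick. 80 mm of plate stand out in front of the handle
- blade_tip (a point): middle of the front end of the test blade's plate: 105 mm ahead of and 38 mm below blade_grip, axes the same
- rack: pale wooden rack, 160 long (x) x 64 wide (y) x 30 mm high, fixed to the desk, with two slots along x, 138 x 12 mm, 24 mm deep, floor 6 mm above the desk, 32 mm apart: the green-marked one at y = +16 mm is the test blade's own and holds it at the start, the red-marked one at y = -16 mm is empty. Origin at the centre of its underside
- rack_seat (a point): where the handle's centre (blade_grip) lies when the blade stands seated in the green-marked slot, its x along the rack's x: 64 mm above the desk; axes as rack. The blade has 2 mm of play to each side and 4 mm to each end
- notes: bystander: yellow note pad, 77 x 76 x 24 mm, origin under its centre
- mug: bystander: red mug, 84 x 123 x 91 mm with handle, origin under its centre
- stapler: bystander: black stapler, 135 x 36 x 50 mm, origin under its centre
- highlighter: bystander: yellow highlighter with a dark cap, 17 x 128 x 19 mm, lying, origin under its centre
- blade: the whole test blade; origin at the plate's lower edge, 25 mm ahead of and 58 mm below blade_grip, axes the same

How it is judged (in metres and radians):
On the way:
1. the test blade is fully home in the clear dock (its tip more than 72 mm inside the mouth) while both levers still lean forward (below 0.4 rad) (x of blade_tip in the frame of dock_a_mouth above 0.072 m and y of blade_tip in the frame of dock_a_mouth between -0.012 and 0.012 m and z of blade_tip in the frame of dock_a_mouth between -0.015 and 0.015 m and value of joint each of lever_a, lever_b below 0.4 rad), for 0.2 s.
At the end, for the whole second after the job is handed in: The blocked dock's lever is over to the back (beyond 0.8 rad), the clear dock's still forward (below 0.4); the blade stands in its green-marked slot, same way round: handle centre within 12 mm of rack_seat, on the slot floor (within 7 mm), upright within 0.15 rad (value of joint lever_b above 0.8 rad and value of joint lever_a below 0.4 rad and horizontal distance between blade_grip and rack_seat below 0.012 m and z of blade_grip in the frame of rack between 0.058 and 0.071 m and angle between blade_grip's own z axis and vertical below 0.15 rad and angle between the x axis of blade_grip and the x axis of rack, either way round below 0.1 rad); the robot touches nothing.
It fails at once if the blade is forced against a dock with more than 45 N (contact force between any of dock_a, dock_b and blade above 45 N).
It fails at once if a bystander (note pad, mug, stapler, highlighter) is moved more than 30 mm (distance of any of notes, mug, stapler, highlighter from where it was at the start of the episode above 0.03 m).
It also fails if it takes over 64 s, if anything falls off the work surface, if the arm or the gripper's body presses on something with over 40 N, if the wrist force passes 120 N, or if a joint passes its speed limit or range.

## Working session

There is one attempt and no reset: what is moved stays moved. The work goes in short steps, Python scripts to look and compute and a shell command to move; the robot and the scene stay as the last step left them, time stands still between calls to the robot, and variables do not carry over. Pictures are saved under pics/ and viewed, at most 10 in all, crops included, and the job is handed in when it is done.

```bash
ls; mkdir -p pics; python3 - <<'E'
from bench import *
import cv2,numpy as np
print(read_state())
for n in("top","side"):
    p,d=get_image(n); cv2.imwrite(f"pics/{n}0.png",p); np.savez(f"pics/{n}0.npz",p=p,d=d)
    print({k:np.round(v,4).tolist() for k,v in camera_model(n).items()})
print({k:np.round(v,4).tolist() for k,v in camera_model("wrist").items()})
E
```

```text
pics
{'clock': 0.0, 'joints': array([-8.83403975e-01,  3.85567089e-01,  6.60708217e-03, -5.34797316e-04,
       -1.19401324e+00, -2.58587332e-01]), 'joint_vel': array([-0.00078942,  0.00029686,  0.00073519,  0.00204044,  0.00226892,
       -0.00123488]), 'joint_efforts': array([ 9.88540924e-04, -3.92285621e+01,  1.88401884e+01,  4.18604895e+00,
       -4.58675029e-03, -1.52570965e-05]), 'position': array([ 259.63090255, -567.86122018,  230.20259284]), 'ee_rot': array([-2.12667127e-01,  9.77124069e-01,  1.08217595e-03, -2.74599099e-04]), 'contact_force': array([-0.48446518,  0.14193215,  1.04149454]), 'wrist_torque': array([0.05678645, 0.03663484, 0.0046184 ]), 'grasp_force': 0.0, 'gripper_width': 85.43248057221089}
{'K': [[442.3457, 0.0, 253.1291], [0.0, 442.3457, 195.0359], [0.0, 0.0, 1.0]], 'dist': [-0.0409, 0.0, 0.0, 0.0, 0.0], 'rvec': [1.9756, -2.2364, 0.2348], 'tvec': [163.888, 534.8368, 1306.0625]}
{'K': [[410.737, 0.0, 251.371], [0.0, 410.737, 186.4428], [0.0, 0.0, 1.0]], 'dist': [0.0247, 0.0, 0.0, 0.0, 0.0], 'rvec': [0.3665, -2.6358, 1.406], 'tvec': [553.5484, 140.2482, 1514.6484]}
{'K': [[321.408, 0.0, 256.4388], [0.0, 321.408, 186.4106], [0.0, 0.0, 1.0]], 'dist': [-0.0361, 0.0, 0.0, 0.0, 0.0], 'hand_eye': [[-0.0003, -0.948, -0.3181, 81.5839], [1.0, -0.0002, -0.0002, 0.0252], [0.0001, -0.3181, 0.948, -143.1834], [0.0, 0.0, 0.0, 1.0]]}
```

View pics/top0.png

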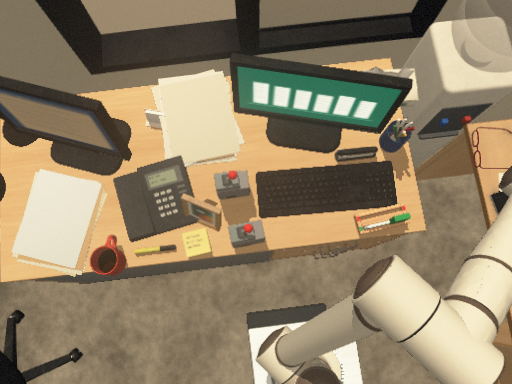

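View pics/side0.png

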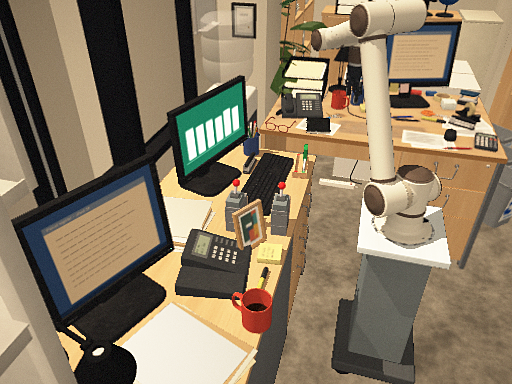

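The top view shows the docks at (233,184) and (247,233), red balls on top, and the rack with the green blade at (383,220). A picture frame stands at (203,210), close to the docks. The side view shows the dock levers at (236,183) and (281,185), and the blade at (305,155).

```bash
cat > h.py <<'E'
import cv2,numpy as np
from bench import *
from scipy.spatial.transform import Rotation as R
def pose(n,st=None):
    m=camera_model(n)
    if n=="wrist":
        E=np.array(m["hand_eye"]); Rt=R.from_quat(st["ee_rot"]).as_matrix()
        return m,Rt@E[:3,:3],Rt@E[:3,3]+st["position"]
    Rm=cv2.Rodrigues(np.array(m["rvec"],float))[0]
    return m,Rm.T,-Rm.T@np.array(m["tvec"],float).ravel()
def rays(n,uv,st=None):
    m,Rc,c=pose(n,st)
    q=cv2.undistortPoints(np.array(uv,float).reshape(-1,1,2),np.array(m["K"]),np.array(m["dist"])).reshape(-1,2)
    return c,np.c_[q,np.ones(len(q))]@Rc.T
def plane(n,uv,z,st=None):
    c,d=rays(n,uv,st); return c+d*((z-c[2])/d[:,2])[:,None]
def cloud(n,d,st=None):
    v,u=np.mgrid[:d.shape[0],:d.shape[1]]
    c,r=rays(n,np.c_[u.ravel(),v.ravel()],st)
    return (c+r*d.reshape(-1,1)).reshape(*d.shape,3)
def rect(P):
    (c,s,a)=cv2.minAreaRect(P[:,:2].astype(np.float32)); return np.round(c,1),np.round(s,1),round(a,1)
E
python3 - <<'E'
from h import *
f=np.load("pics/top0.npz");p,d=f["p"],f["d"];X=cloud("top",d);hsv=cv2.cvtColor(p,cv2.COLOR_BGR2HSV)
print("cam",pose("top")[2],pose("side")[2])
red=((hsv[...,0]<8)|(hsv[...,0]>172))&(hsv[...,1]>150)&(hsv[...,2]>90)
for nm,(u,v) in dict(far=(233,184),near=(247,233)).items():
    s=np.zeros(red.shape,bool);s[v-22:v+15,u-22:u+22]=1
    m=s&red; uv=np.argwhere(m)[:,::-1].mean(0);print(nm,"ball",m.sum(),uv,plane("top",uv,176)[0],X[m].mean(0))
    t=s&(abs(X[...,2]-110)<8);print(" top",t.sum(),rect(X[t]),X[t].mean(0))
s=np.zeros(red.shape,bool);s[200:238,345:420]=1
g=s&(abs(hsv[...,0].astype(int)-65)<20)&(hsv[...,1]>130)
print("green",g.sum(),X[g].min(0),X[g].max(0))
t=g&(X[...,2]>80);print("handle top",t.sum(),rect(X[t]),X[t].mean(0))
t=s&(abs(X[...,2]-30)<6);print("rack top",t.sum(),rect(X[t]),X[t].mean(0))
# silhouettes of things above the desk
for lo,hi in((15,400),):
    m=((X[...,2]>lo)&(d>0)).astype(np.uint8)
    n,l,st,ce=cv2.connectedComponentsWithStats(m)
    for i in range(1,n):
        if st[i,4]>60:
            q=X[l==i];print(st[i],np.round(q.min(0)),np.round(q.max(0)))
a=cv2.resize(p[150:260,180:290],None,fx=5,fy=5,interpolation=cv2.INTER_CUBIC)
b=cv2.resize(p[195:240,345:420],(550,330),interpolation=cv2.INTER_CUBIC)
cv2.imwrite("pics/c1.png",np.hstack([a,cv2.copyMakeBorder(b,0,220,0,0,0)])[:, :1100][:, ::1] if 0 else a);cv2.imwrite("pics/c2.png",b)
E
```

```text
cam [ 259.71877767  122.56516122 1391.48581684] [ 207.70026905 1286.07621188  960.7880714 ]
far ball 54 [232.11111111 174.44444444] [592.22697413 150.89739805 176.        ] [590.94353286 150.81069352 180.84855118]
 top 230 (array([588.1, 156.3]), array([ 56.8, 101.2]), 3.8) [583.1487634  133.11976119 108.7956592 ]
near ball 56 [247.75       227.73214286] [435.16527634 125.07791529 176.        ] [434.10424322 125.07708293 183.45367015]
 top 223 (array([431.9, 130. ]), array([55.4, 98.3]), 4.9) [429.42705662 103.71483499 108.33587169]
green 70 [ 409.1053931  -356.60288106   25.69933622] [ 430.14026333 -222.74562528   97.81937077]
handle top 68 (array([ 421.8, -333. ]), array([13.6, 46.4]), 6.3) [ 421.94988121 -332.79547601   92.81677765]
rack top 617 (array([ 457.2, -288.3]), array([107.9, 168.9]), 5.9) [ 436.45251404 -286.23943342   28.73648523]
[    0     0   512   173 51960] [ 682. -729.   15.] [1131.  905.  544.]
[  113    69   133   172 12236] [461. 101.  15.] [998. 531. 165.]
[380 117  36  35 708] [ 648. -414.   15.] [ 724. -335.  169.]
[  256   127   256   257 21319] [  -2. -739.   16.] [694. 146. 737.]
[336 147  42  14 314] [ 642. -318.   15.] [ 671. -187.   58.]
[ 256  161  140   53 4789] [ 487. -362.   15.] [633.  83.  38.]
[  12  169   92  106 5939] [378. 572.  15.] [733. 872.  32.]
[214 171  37  29 850] [559. 104.  15.] [619. 206. 191.]
[  0 173   6  28 120] [608. 818. 141.] [691. 835. 167.]
[354 203  57  31 926] [ 396. -377.   15.] [ 476. -211.   99.]
[229 220  36  29 766] [400.  80.  16.] [463. 180. 192.]
[182 229  29  28 579] [392. 249.  15.] [472. 332.  29.]
[ 90 234  35  41 938] [363. 516.  15.] [484. 599.  96.]
```

View pics/c1.png

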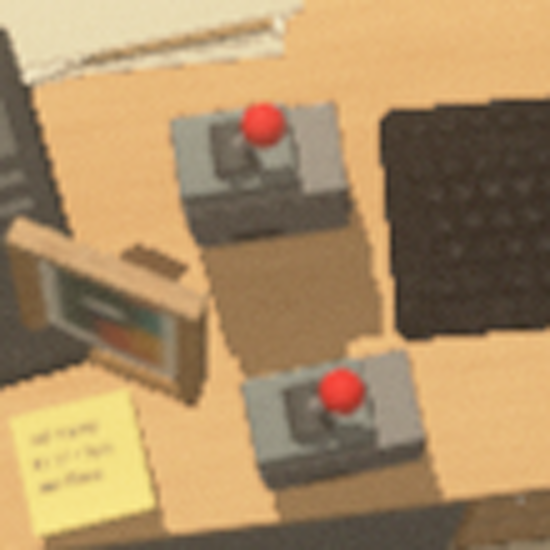

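View pics/c2.png

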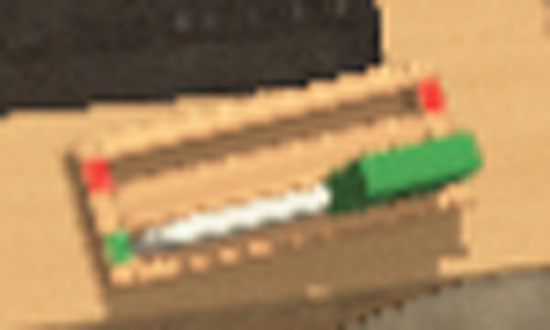

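The docks' mouths face right in the image (−y), and the levers lean that way. The blade's tip points left (+y), towards the docks. I'll turn the tool so the wrist camera sits behind the handle, then look at the rack from close.

```bash
python3 -m handwheel '[[-0.06,0.036,-0.017,0,0,-0.18,1],[-0.12,0.07,-0.035,0,0,-0.36,1],[-0.18,0.11,-0.05,0,0,-0.54,1],[-0.245,0.146,-0.07,0,0,-0.72,1],[-0.245,0.146,-0.07,0,0,-0.9,1],[-0.245,0.146,-0.07,0,0,-1.08,1],[-0.245,0.146,-0.07,0,0,-1.246,1],[-0.245,0.146,-0.07,0,0,-1.246,1],[-0.245,0.146,-0.07,0,0,-1.246,1],[-0.245,0.146,-0.07,0,0,-1.246,1]]'
cat >> h.py <<'E'
def look(n,save):
    st=read_state();p,d=get_image(n);cv2.imwrite(f"pics/{save}.png",p);np.savez(f"pics/{save}.npz",p=p,d=d,position=st["position"],ee_rot=st["ee_rot"]);return st,p,d
def greens(p,lo=60):
    h=cv2.cvtColor(p,cv2.COLOR_BGR2HSV);return (abs(h[...,0].astype(int)-65)<20)&(h[...,1]>120)&(h[...,2]>lo)
def reds(p):
    h=cv2.cvtColor(p,cv2.COLOR_BGR2HSV);return ((h[...,0]<8)|(h[...,0]>172))&(h[...,1]>150)&(h[...,2]>90)
E
python3 - <<'E'
from h import *
st,p,d=look("wrist","w1");X=cloud("wrist",d,st);print(st["joints"].round(3))
g=greens(p)
t=g&(abs(X[...,2]-94)<5);print("handle top",t.sum(),rect(X[t]),np.median(X[t],0))
n,l,s,c=cv2.connectedComponentsWithStats((g&(X[...,2]<45)).astype(np.uint8))
for i in range(1,n):
    if s[i,4]>15: print("g low",s[i],c[i],X[l==i].mean(0))
n,l,s,c=cv2.connectedComponentsWithStats(reds(p).astype(np.uint8))
for i in range(1,n):
    if s[i,4]>15: print("red",s[i],c[i],X[l==i].mean(0))
E
```

```text
clock: 1.35
position: [421.8, -333.9, 301.2]
ee_rot: [0.742, -0.67, -0.0, 0.0]
contact_force: [0.3, -0.2, -0.3]
gripper_width: 84.9
grasp_force: 0.0
[-0.368  0.193 -0.086 -0.    -1.292  0.47 ]
handle top 608 (array([ 420.8, -338.2]), array([15.7, 48.4]), 6.2) [ 420.47817035 -339.33489666   94.43384844]
g low [254 113   9   5  45] [258. 115.] [ 423.99481314 -372.17302546   31.4020022 ]
g low [255 220   8   5  29] [258.51724138 222.51724138] [ 407.89540087 -224.31186739   31.54504199]
red [  0  78  22  10 131] [ 8.46564885 82.73282443] [ 674.69140922 -388.87375426  117.52054231]
red [228 109  11  11  95] [232.63157895 113.84210526] [ 456.07437546 -370.2271861    30.12779561]
red [231 220   9   5  44] [235.09090909 222.04545455] [ 440.77776111 -221.66945537   31.55116729]
```

View pics/w1.png

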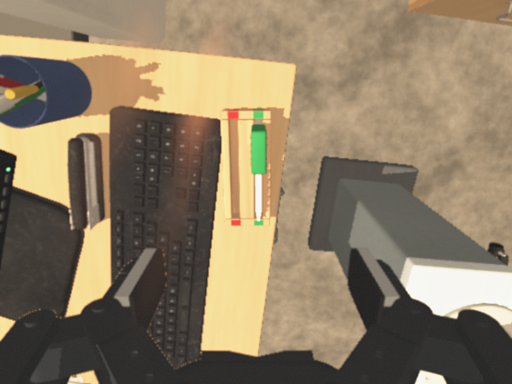

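The wrist view shows the handle at (258,150) and the plate running down to the green mark at (258,222). The empty red-marked slot is at (234,168). Rack heading is about 6.1°, and the handle at (420.5, −338) agrees with the seat computed from the marks. Next I grasp it.

```bash
python3 -m handwheel '[[0.012,0.002,0.06,0,0,-0.005,0],[0.012,0.002,0.12,0,0,-0.005,0],[0.012,0.002,0.17,0,0,-0.005,0],[0.012,0.002,0.21,0,0,-0.005,0],[0.012,0.002,0.235,0,0,-0.005,0],[0.012,0.002,0.248,0,0,-0.005,0],[0.012,0.002,0.248,0,0,-0.005,0],[0.012,0.002,0.248,0,0,-0.005,-1],[0.012,0.002,0.248,0,0,-0.005,-1],[0.012,0.002,0.248,0,0,-0.005,-1]]' && python3 -m handwheel '[[0,0,0,0,0,0,-1],[0,0,0,0,0,0,-1],[0,0,0,0,0,0,-1]]'; python3 - <<'E'
from bench import *
print(read_state()["position"])
E
```

```text
clock: 2.65
position: [422.1, -346.4, 54.7]
ee_rot: [0.745, -0.667, 0.001, -0.0]
contact_force: [-0.6, -0.1, 4.5]
gripper_width: 17.4
grasp_force: 58.8
clock: 3.02
position: [422.2, -346.4, 54.7]
ee_rot: [0.745, -0.667, 0.001, -0.0]
contact_force: [0.0, 0.3, 6.0]
gripper_width: 17.4
grasp_force: 59.0
[ 422.18270575 -346.37925156   54.67439582]
```

```bash
python3 -m handwheel '[[0,0,-0.02,0,0,0,-1],[0,0,-0.06,0,0,0,-1],[-0.03,-0.01,-0.11,0,0,0,-1],[-0.08,-0.028,-0.15,0,0,0,-1],[-0.13,-0.045,-0.18,0,0,0,-1],[-0.18,-0.06,-0.21,0,0,0,-1],[-0.23,-0.078,-0.23,0,0,0,-1],[-0.28,-0.095,-0.25,0,0,0,-1],[-0.33,-0.11,-0.265,0,0,0,-1],[-0.37,-0.124,-0.265,0,0,0,-1]]' && python3 -m handwheel '[[-0.024,-0.008,0,0,0,0,-1],[-0.024,-0.008,0,0,0,0,-1],[-0.024,-0.008,0,0,0,0,-1],[-0.024,-0.008,0,0,0,0,-1]]'; python3 - <<'E'
from h import *
st,p,d=look("wrist","w2");X=cloud("wrist",d,st);print(st["position"],R.from_quat(st["ee_rot"]).as_matrix().round(4).tolist())
for nm,c0 in dict(far=(588,156),near=(432,130)).items():
    s=np.hypot(X[...,0]-c0[0],X[...,1]-c0[1])<75
    t=s&(abs(X[...,2]-110)<6);print(nm,"top",t.sum(),rect(X[t]),np.median(X[t],0))
    m=s&reds(p);print(" ball",m.sum(),np.argwhere(m)[:,::-1].mean(0),plane("wrist",[np.argwhere(m)[:,::-1].mean(0)],176,st))
    # front edge row: per-column limits
    Q=X[t]; 
    for e in range(int(c0[0])-28,int(c0[0])+30,8):
        q=Q[abs(Q[:,0]-e)<4]
        if len(q)>5: print("  x",e,"ymin",q[:,1].min().round(1),"ymax",q[:,1].max().round(1))
E
```

```text
clock: 4.28
position: [504.3, 37.5, 319.2]
ee_rot: [0.745, -0.667, 0.0, -0.001]
contact_force: [-0.4, 0.2, -2.0]
gripper_width: 17.4
grasp_force: 59.0
clock: 4.78
position: [509.3, 59.3, 318.2]
ee_rot: [0.744, -0.668, -0.0, 0.0]
contact_force: [-0.4, 0.7, -0.9]
gripper_width: 17.7
grasp_force: 59.0
[509.25577311  59.29514479 318.18006979] [[0.1076, -0.9942, -0.0005], [-0.9942, -0.1076, -0.0001], [0.0001, 0.0005, -1.0]]
far top 1472 (array([588.2, 154.4]), array([55.5, 98.9]), 1.5) [584.69209242 122.37026567 110.46203142]
 ball 496 [167.83669355 250.5766129 ] [[589.43270401 150.61470828 176.        ]]
  x 560 ymin 105.2 ymax 203.2
  x 568 ymin 104.7 ymax 156.5
  x 576 ymin 104.9 ymax 135.1
  x 584 ymin 104.9 ymax 136.0
  x 592 ymin 105.5 ymax 135.8
  x 600 ymin 105.3 ymax 136.2
  x 608 ymin 105.9 ymax 135.9
  x 616 ymin 105.7 ymax 138.9
near top 1442 (array([431.6, 121.2]), array([56.5, 83.9]), 5.0) [438.00210491  96.18979208 110.3773455 ]
 ball 506 [327.68972332 242.02964427] [[431.03633444 123.74665717 176.        ]]
  x 404 ymin 79.9 ymax 110.6
  x 412 ymin 77.5 ymax 108.7
  x 420 ymin 78.2 ymax 109.0
  x 428 ymin 78.8 ymax 109.3
  x 436 ymin 79.3 ymax 109.9
  x 444 ymin 80.3 ymax 110.9
  x 452 ymin 81.1 ymax 165.4
  x 460 ymin 81.6 ymax 164.4
```

View pics/w2.png

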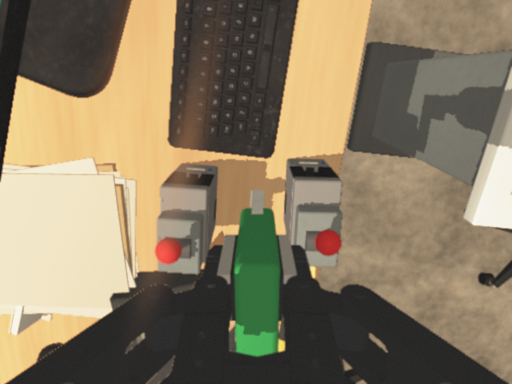

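The view shows the far dock (left, ball at (168,250)) and the near dock (right, ball at (328,242)), with front faces and slots at the top. The blade is held in the centre. Now I fit the front strips and measure the held handle.

```bash
python3 - <<'E'
from h import *
f=np.load("pics/w2.npz");p,d=f["p"],f["d"];st=dict(position=f["position"],ee_rot=f["ee_rot"]);X=cloud("wrist",d,st)
RT=R.from_quat(st["ee_rot"]).as_matrix()
for nm,c0 in dict(far=(588,156),near=(432,130)).items():
    t=(np.hypot(X[...,0]-c0[0],X[...,1]-c0[1])<75)&(abs(X[...,2]-110)<5);Q=X[t][:,:2]
    xs=np.arange(c0[0]-22,c0[0]+23,3);ys=[Q[abs(Q[:,0]-x)<2][:,1].min() for x in xs]
    k=np.polyfit(xs,ys,1);
    # side edges
    sl=[]
    for lohi in(np.min,np.max):
        yy=np.arange(Q[:,1].min()+5,Q[:,1].min()+28,2);xx=[lohi(Q[abs(Q[:,1]-y)<1.2][:,0]) for y in yy];sl.append(np.polyfit(yy,xx,1))
    print(nm,"front heading",np.degrees(np.arctan(k[0])),"side headings",[-np.degrees(np.arctan(s[0])) for s in sl])
    a=np.arctan(k[0]);ax=np.array([-np.sin(a),np.cos(a)]);n=np.array([np.cos(a),np.sin(a)])
    S=Q[(Q@ax)<(Q@ax).min()+27];lat=S@n;l0,l1=np.percentile(lat,[1,99]);fr=np.polyval(k,c0[0])
    fx=np.array([c0[0],fr])@ax; print(" width",l1-l0,"mouth",n*(l0+l1)/2+ax*fx)
g=greens(p)&(d>0)&(X[...,2]>300)
T=(X[g]-st["position"])@RT
t=abs(T[:,2]-np.median(T[:,2]))<4; print("handle top in tool",rect(T[t]),np.median(T[t],0))
# plate tip, aluminium
m=np.zeros(g.shape,bool);m[185:212,245:270]=1;m&=(X[...,2]>250)
T=(X[m]-st["position"])@RT;print("plate",m.sum(),T.min(0),T.max(0),np.median(T,0));print(rect(T))
E
```

```text
far front heading 1.6063237519596896 side headings [np.float64(2.4005571885798447), np.float64(0.9352923213714969)]
 width 54.74852801392899 mouth [589.34606064 105.28473804]
near front heading 4.865777925456612 side headings [np.float64(4.389443949993404), np.float64(4.091618315315518)]
 width 54.66562749098125 mouth [435.65205066  79.75464413]
handle top in tool (array([-5.6, -0.3]), array([44.6, 17.3]), 0.3) [ -1.95519327  -0.37561069 -39.65830646]
plate 341 [  14.30297697   -6.36034353 -143.18343006] [81.68328146  6.48956626 46.96883441] [15.78596869  0.08628479 24.7587337 ]
(array([47.9,  3.1]), array([66.7, 12.8]), 5.3)
```

```bash
python3 -m handwheel '[[0.04,0.028,0,0,0,0.028,-1],[0.08,0.057,0,0,0,0.028,-1],[0.105,0.075,0.04,0,0,0.028,-1],[0.105,0.075,0.09,0,0,0.028,-1],[0.105,0.075,0.14,0,0,0.028,-1],[0.105,0.075,0.19,0,0,0.028,-1],[0.105,0.075,0.221,0,0,0.028,-1],[0.105,0.075,0.221,0,0,0.028,-1],[0.105,0.075,0.221,0,0,0.028,-1]]'
cat >> h.py <<'E'
MOUTH=dict(far=(589.35,105.0,1.6),near=(435.65,79.75,4.6))
def rel(which,st=None,off=(113.3,0.35,9.66)):
    """blade tip in the mouth frame: depth, side(+x world), height err; heading err deg"""
    st=st or read_state();x,y,h=MOUTH[which];a=np.radians(h);ax=np.array([-np.sin(a),np.cos(a)]);n=np.array([np.cos(a),np.sin(a)])
    M=R.from_quat(st["ee_rot"]).as_matrix();b=-M[:2,0];v=-M[:2,1]
    t=st["position"][:2]+b*off[0]+v*off[1]-(x,y)
    print(which,"depth %.1f side %.1f z %.1f head %.2f tiltz %.3f"%(t@ax,t@n,st["position"][2]+off[2]-107,np.degrees(np.arctan2(-b[0],b[1]))-h,M[2,0]),"F",st["contact_force"].round(1),"w",round(st["gripper_width"],1),"t",st["clock"])
E
python3 -c "
from h import *
st,p,d=look('wrist','w3');rel('near',st)
X=cloud('wrist',d,st);M=R.from_quat(st['ee_rot']).as_matrix()
m=(d>0)&(d<150);T=((X[m]-st['position'])@M)
print(T.min(0),T.max(0))"
```

```text
clock: 5.95
position: [447.7, -52.5, 98.7]
ee_rot: [0.735, -0.678, 0.001, -0.001]
contact_force: [-0.4, 0.3, -2.2]
gripper_width: 17.6
grasp_force: 58.9
near depth -19.5 side 1.7 z 1.4 head 0.04 tiltz 0.000 F [-0.4  0.3 -2.2] w 17.6 t 5.95
[-27.65756454 -61.90523887 -91.00883039] [18.80169988 62.06206174 -6.96383632]
```

```bash
python3 -m handwheel '[[0,0.0017,0.0014,0,0,0,-1],[-0.008,0.0017,0.0014,0,0,0,-1],[-0.016,0.0017,0.0014,0,0,0,-1],[-0.022,0.0017,0.0014,0,0,0,-1],[-0.022,0.0017,0.0014,0,0,0,-1]]' && python3 -c "
from h import *
rel('near')" && python3 -m handwheel '[[-0.003,0,0,0,0,0,-1],[-0.006,0,0,0,0,0,-1],[-0.009,0,0,0,0,0,-1],[-0.009,0,0,0,0,0,-1]]' && python3 -c "
from h import *
rel('near')"
```

```text
clock: 6.62
position: [443.0, -30.0, 96.0]
ee_rot: [0.736, -0.677, 0.0, -0.0]
contact_force: [-1.2, 0.3, -1.5]
gripper_width: 17.7
grasp_force: 59.0
near depth 3.3 side -1.3 z -1.4 head 0.11 tiltz 0.000 F [-1.2  0.3 -1.5] w 17.7 t 6.625
clock: 7.12
position: [442.3, -21.5, 95.9]
ee_rot: [0.735, -0.678, 0.0, 0.0]
contact_force: [0.3, 0.1, -1.5]
gripper_width: 17.4
grasp_force: 59.0
near depth 11.9 side -1.3 z -1.4 head 0.06 tiltz 0.000 F [ 0.3  0.1 -1.5] w 17.4 t 7.125
```

```bash
python3 -m handwheel '[[0,-0.0012,-0.0012,0,0,0,-1],[-0.003,-0.0012,-0.0012,0,0,0,-1],[-0.006,-0.0012,-0.0012,0,0,0,-1],[-0.009,-0.0012,-0.0012,0,0,0,-1],[-0.009,-0.0012,-0.0012,0,0,0,-1]]' && python3 -c "
from h import *
rel('near')" && python3 -m handwheel '[[-0.002,0,0,0,0,0,-1],[-0.004,0,0,0,0,0,-1],[-0.006,0,0,0,0,0,-1],[-0.006,0,0,0,0,0,-1]]' && python3 -c "
from h import *
rel('near')"
```

```text
clock: 7.75
position: [442.7, -12.3, 97.1]
ee_rot: [0.735, -0.678, -0.0, 0.0]
contact_force: [0.2, -0.2, -1.7]
gripper_width: 17.1
grasp_force: 59.0
near depth 20.9 side -0.1 z -0.2 head 0.07 tiltz -0.000 F [ 0.2 -0.2 -1.7] w 17.1 t 7.75
clock: 8.25
position: [442.3, -6.5, 97.1]
ee_rot: [0.735, -0.678, 0.0, -0.0]
contact_force: [0.4, 0.7, -1.6]
gripper_width: 17.3
grasp_force: 59.0
near depth 26.8 side -0.1 z -0.2 head 0.05 tiltz -0.000 F [ 0.4  0.7 -1.6] w 17.3 t 8.25
```

```bash
python3 -m handwheel '[[-0.001,0,0,0,0,0,-1],[-0.002,0,0,0,0,0,-1],[-0.003,0,0,0,0,0,-1],[-0.003,0,0,0,0,0,-1]]' && python3 -m handwheel '[[-0.001,0,0,0,0,0,-1],[-0.002,0,0,0,0,0,-1],[-0.002,0,0,0,0,0,-1]]' && python3 -m handwheel '[[-0.001,0,0,0,0,0,-1],[-0.002,0,0,0,0,0,-1],[-0.002,0,0,0,0,0,-1]]' && python3 -c "
from h import *
rel('near')"
```

```text
clock: 8.75
position: [442.0, -3.5, 97.1]
ee_rot: [0.735, -0.678, -0.0, -0.0]
contact_force: [-0.2, -0.2, -2.8]
gripper_width: 17.3
grasp_force: 59.0
clock: 9.12
position: [441.9, -1.5, 97.1]
ee_rot: [0.735, -0.678, 0.0, -0.0]
contact_force: [0.1, -0.9, -2.5]
gripper_width: 17.5
grasp_force: 59.0
clock: 9.5
position: [441.7, 0.5, 97.1]
ee_rot: [0.735, -0.678, 0.0, -0.0]
contact_force: [0.0, 0.1, -0.9]
gripper_width: 17.5
grasp_force: 59.0
near depth 33.8 side -0.1 z -0.2 head 0.05 tiltz -0.000 F [ 0.   0.1 -0.9] w 17.5 t 9.5
```

```bash
python3 -m handwheel '[[-0.001,0,0,0,0,0,-1],[-0.002,0,0,0,0,0,-1],[-0.003,0,0,0,0,0,-1],[-0.003,0,0,0,0,0,-1]]' && python3 -m handwheel '[[-0.001,0,0,0,0,0,-1],[-0.002,0,0,0,0,0,-1],[-0.003,0,0,0,0,0,-1],[-0.004,0,0,0,0,0,-1],[-0.005,0,0,0,0,0,-1],[-0.005,0,0,0,0,0,-1]]' && python3 -c "
from h import *
rel('near')"
```

```text
clock: 10.0
position: [441.5, 3.5, 97.1]
ee_rot: [0.735, -0.678, 0.0, -0.0]
contact_force: [0.5, 0.2, -1.6]
gripper_width: 17.5
grasp_force: 59.0
clock: 10.75
position: [441.0, 8.4, 97.1]
ee_rot: [0.735, -0.678, 0.0, -0.0]
contact_force: [1.2, -0.4, -2.0]
gripper_width: 17.3
grasp_force: 59.0
near depth 41.8 side -0.1 z -0.2 head 0.05 tiltz -0.000 F [ 1.2 -0.4 -2. ] w 17.3 t 10.75
```

Depth is 42 mm with no force, so the near dock looks clear. I continue to full depth.

```bash
python3 -m handwheel '[[-0.003,0,0,0,0,0,-1],[-0.006,0,0,0,0,0,-1],[-0.009,0,0,0,0,0,-1],[-0.012,0,0,0,0,0,-1],[-0.012,0,0,0,0,0,-1]]' && python3 -m handwheel '[[-0.003,0,0,0,0,0,-1],[-0.006,0,0,0,0,0,-1],[-0.009,0,0,0,0,0,-1],[-0.012,0,0,0,0,0,-1],[-0.014,0,0,0,0,0,-1],[-0.014,0,0,0,0,0,-1]]' && python3 -c "
from h import *
rel('near')"
```

```text
clock: 11.38
position: [440.1, 20.5, 97.1]
ee_rot: [0.735, -0.678, 0.0, -0.0]
contact_force: [0.4, 0.5, -1.6]
gripper_width: 17.4
grasp_force: 59.0
clock: 12.12
position: [438.9, 34.4, 97.1]
ee_rot: [0.735, -0.678, 0.0, -0.0]
contact_force: [0.1, -0.5, -1.6]
gripper_width: 17.5
grasp_force: 59.0
near depth 67.9 side -0.1 z -0.2 head 0.06 tiltz -0.000 F [ 0.1 -0.5 -1.6] w 17.5 t 12.125
```

```bash
python3 -m handwheel '[[-0.002,0,0,0,0,0,-1],[-0.004,0,0,0,0,0,-1],[-0.006,0,0,0,0,0,-1],[-0.008,0,0,0,0,0,-1],[-0.009,0,0,0,0,0,-1],[-0.009,0,0,0,0,0,-1]]' && python3 -m handwheel '[[-0.001,0,0,0,0,0,-1],[-0.0015,0,0,0,0,0,-1],[-0.0015,0,0,0,0,0,-1],[-0.0015,0,0,0,0,0,-1]]' && python3 -c "
from h import *
st,p,d=look('wrist','w4');rel('near',st)
X=cloud('wrist',d,st);M=R.from_quat(st['ee_rot']).as_matrix();g=greens(p)&(d>0)&(d<150)
T=(X[g]-st['position'])@M;t=abs(T[:,2]-np.median(T[:,2]))<4;print(rect(T[t]),np.median(T[t],0))"
```

```text
clock: 12.88
position: [438.2, 43.3, 97.1]
ee_rot: [0.735, -0.678, -0.0, 0.0]
contact_force: [-0.3, 0.2, -1.3]
gripper_width: 17.5
grasp_force: 59.0
clock: 13.38
position: [438.1, 44.7, 97.1]
ee_rot: [0.735, -0.678, -0.0, 0.0]
contact_force: [-0.7, 0.1, -1.3]
gripper_width: 17.5
grasp_force: 59.0
near depth 78.2 side -0.1 z -0.2 head 0.04 tiltz 0.000 F [-0.7  0.1 -1.3] w 17.5 t 13.375
(array([-5.6, -0.1]), array([17.3, 44.6]), 89.6) [ -1.80759815  -0.37375464 -39.71693461]
```

```bash
python3 -m handwheel '[[-0.0005,0,0,0,0,0,-1],[-0.001,0,0,0,0,0,-1],[-0.001,0,0,0,0,0,-1]]' && python3 -m handwheel '[[-0.0005,0,0,0,0,0,-1],[-0.001,0,0,0,0,0,-1],[-0.001,0,0,0,0,0,-1]]'
```

```text
clock: 13.8
position: [438.0, 45.7, 97.1]
ee_rot: [0.735, -0.678, 0.0, 0.0]
contact_force: [-0.5, -0.1, -1.5]
gripper_width: 17.1
grasp_force: 59.0
clock: 14.18
position: [437.9, 45.8, 97.2]
ee_rot: [0.735, -0.678, 0.0, 0.001]
contact_force: [2.6, -6.7, -1.0]
gripper_width: 17.3
grasp_force: 59.1
```

The handle front met the dock face with about 7 N at 79 mm depth. The near dock is therefore clear and the far one is blocked. I withdraw the blade and take it back to the rack.

```bash
python3 -m handwheel '[[0.01,0,0,0,0,0,-1],[0.03,0,0,0,0,0,-1],[0.05,0,0,0,0,0,-1],[0.07,0,0,0,0,0,-1],[0.09,0,0,0,0,0,-1],[0.12,0,-0.01,0,0,0,-1],[0.16,0,-0.04,0,0,0,-1],[0.2,0,-0.05,0,0,0,-1],[0.24,0,-0.05,0,0,0,-1],[0.24,0,-0.05,0,0,0,-1]]' && cat >> h.py <<'E'
def go(target,heading):
    """shift (m) along tool axes and turn to bring the TCP to target (mm) with blade heading (deg)"""
    st=read_state();M=R.from_quat(st["ee_rot"]).as_matrix();a=np.radians(heading)
    G=np.array([[np.sin(a),-np.cos(a),0],[-np.cos(a),-np.sin(a),0],[0,0,-1]]).T
    print("shift",((np.array(target)-st["position"])@M/1000).round(4),"turn",R.from_matrix(M.T@G).as_rotvec().round(4),"F",st["contact_force"].round(1))
E
python3 -c "
from h import *
st,p,d=look('wrist','w5');print(st['position']);go((422.2,-346.4,125),6.1)
X=cloud('wrist',d,st);M=R.from_quat(st['ee_rot']).as_matrix();g=greens(p)&(d>0)&(d<150)
T=(X[g]-st['position'])@M;t=abs(T[:,2]-np.median(T[:,2]))<4;print(rect(T[t]),np.median(T[t],0))"
```

```text
clock: 15.42
position: [457.2, -194.6, 146.9]
ee_rot: [0.734, -0.679, 0.0, -0.0]
contact_force: [0.4, 0.3, -2.0]
gripper_width: 17.3
grasp_force: 59.2
[ 457.20611063 -194.57981485  146.92369023]
shift [0.1498 0.0465 0.0217] turn [ 0.0003  0.0007 -0.0284] F [-0.3  0.1 -2.1]
(array([-5.4, -0.4]), array([44.3, 17.5]), 0.1) [ -1.8082874   -0.37407187 -39.69016034]
```

```bash
python3 -m handwheel '[[0.05,0.016,0.007,0,0,-0.03,-1],[0.1,0.031,0.015,0,0,-0.03,-1],[0.15,0.0465,0.022,0,0,-0.03,-1],[0.15,0.0465,0.022,0,0,-0.03,-1],[0.15,0.0465,0.022,0,0,-0.03,-1],[0.15,0.0465,0.022,0,0,-0.03,-1],[0.15,0.0465,0.022,0,0,-0.03,-1]]' && python3 -c "
from h import *
go((422.2,-346.4,84),6.2);st,p,d=look('wrist','w6');X=cloud('wrist',d,st)
for nm,m in(('g',greens(p)),('r',reds(p))):
  n,l,s,c=cv2.connectedComponentsWithStats((m&(X[...,2]<45)).astype(np.uint8))
  for i in range(1,n):
    if s[i,4]>15: print(nm,s[i],X[l==i].mean(0))
"
```

```text
clock: 16.35
position: [423.7, -344.7, 125.5]
ee_rot: [0.746, -0.666, 0.0, -0.0]
contact_force: [-0.8, 0.4, -1.8]
gripper_width: 17.5
grasp_force: 59.0
shift [0.0015 0.0017 0.0415] turn [-0.0006 -0.0002  0.0047] F [-0.8  0.4 -1.8]
g [253 143  16   2  29] [ 424.79409805 -378.77489275   21.34286561]
g [253 149  16  11 148] [ 423.99075876 -372.79763144   31.51409316]
r [210 142  19   4  70] [ 456.30176615 -375.23922708   21.5044728 ]
r [210 148  17  13 188] [ 455.92286501 -369.13329683   31.51610792]
```

```bash
python3 -m handwheel '[[0.0015,0.0015,0.02,0,0,0.005,-1],[0.0015,0.0015,0.041,0,0,0.005,-1],[0.0015,0.0015,0.041,0,0,0.005,-1],[0.0015,0.0015,0.041,0,0,0.005,-1],[0.0015,0.0015,0.041,0,0,0.005,-1]]' && python3 -c "
from h import *
go((422.2,-346.4,70),6.2)"
```

```text
clock: 17.02
position: [422.6, -347.6, 85.2]
ee_rot: [0.744, -0.668, 0.001, -0.0]
contact_force: [-0.5, 0.2, -2.4]
gripper_width: 17.1
grasp_force: 59.1
shift [-0.0013  0.0003  0.0152] turn [-0.0018 -0.0012 -0.0018] F [-0.5  0.2 -2.4]
```

```bash
python3 -m handwheel '[[-0.001,0.0002,0.004,0,0,0,-1],[-0.001,0.0002,0.008,0,0,0,-1],[-0.001,0.0002,0.012,0,0,0,-1],[-0.001,0.0002,0.015,0,0,0,-1],[-0.001,0.0002,0.015,0,0,0,-1]]' && python3 -c "
from h import *
go((422.2,-346.4,55),6.2)"
```

```text
clock: 17.65
position: [421.3, -346.4, 68.7]
ee_rot: [0.744, -0.669, -0.0, 0.0]
contact_force: [0.0, -0.4, -1.3]
gripper_width: 17.2
grasp_force: 59.1
shift [ 0.0001 -0.0009  0.0137] turn [ 0.0007  0.0004 -0.0023] F [ 0.  -0.4 -1.3]
```

In the slot without contact. Lowering the rest.

```bash
python3 -m handwheel '[[0,-0.0005,0.004,0,0,0,-1],[0,-0.0005,0.008,0,0,0,-1],[0,-0.0005,0.011,0,0,0,-1],[0,-0.0005,0.013,0,0,0,-1],[0,-0.0005,0.013,0,0,0,-1]]' && python3 -c "
from h import *
go((422.2,-346.4,54.5),6.2)"
```

```text
clock: 18.27
position: [421.9, -346.4, 55.9]
ee_rot: [0.744, -0.669, -0.0, 0.0]
contact_force: [0.3, -0.8, -2.1]
gripper_width: 17.3
grasp_force: 59.1
shift [ 0.0001 -0.0003  0.0014] turn [ 0.0003  0.0002 -0.0022] F [ 0.3 -0.8 -2.1]
```

```bash
python3 -m handwheel '[[0,0,0.001,0,0,0,-1],[0,0,0.0015,0,0,0,-1],[0,0,0.0015,0,0,0,-0.2],[0,0,0.0015,0,0,0,0],[0,0,0.0015,0,0,0,0],[0,0,-0.02,0,0,0,0],[0,0,-0.06,0,0,0,0],[0,0,-0.11,0,0,0,0],[0,0,-0.17,0,0,0,-1],[0,0,-0.22,0,0,0,-1]]' && python3 -c "
from h import *
st,p,d=look('wrist','w7');X=cloud('wrist',d,st);g=greens(p)
t=g&(abs(X[...,2]-94)<5);print('handle top',t.sum(),rect(X[t]),np.median(X[t],0))
go((588,20,290),1.6)"
```

```text
clock: 19.52
position: [422.0, -346.5, 278.9]
ee_rot: [0.744, -0.669, 0.001, -0.0]
contact_force: [1.0, -0.5, -0.2]
gripper_width: 6.8
grasp_force: 0.0
handle top 670 (array([ 421.3, -338.1]), array([15.2, 48.4]), 6.5) [ 421.2120991  -339.01622142   94.44776806]
shift [-0.3491 -0.2021 -0.005 ] turn [-0.0119 -0.0104  0.0794] F [ 1.8 -1.6  5.6]
```

View pics/w7.png

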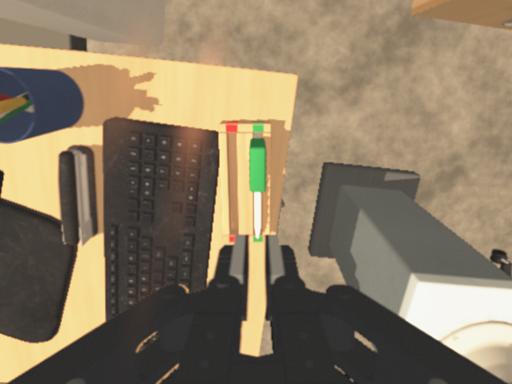

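The blade stands in the green-marked slot at (258,165), and the handle reads (421.2, −339), where it started. Now I move to the far dock's lever with the fingers shut.

```bash
python3 -m handwheel '[[-0.04,-0.02,-0.005,0,0,0.01,-1],[-0.09,-0.044,-0.005,0,0,0.02,-1],[-0.14,-0.069,-0.005,0,0,0.03,-1],[-0.19,-0.093,-0.005,0,0,0.05,-1],[-0.24,-0.118,-0.005,0,0,0.07,-1],[-0.29,-0.143,-0.005,0,0,0.08,-1],[-0.34,-0.167,-0.005,0,0,0.08,-1],[-0.39,-0.19,-0.005,0,0,0.08,-1],[-0.428,-0.211,-0.005,0,0,0.08,-1],[-0.428,-0.211,-0.005,0,0,0.08,-1]]' && python3 -m handwheel '[[0,0,0,0,0,0,-1],[0,0,0,0,0,0,-1]]' && python3 -c "
from h import *
go((588.7,100,163),1.6)"
```

```text
clock: 20.82
position: [587.0, 104.1, 279.8]
ee_rot: [0.717, -0.697, -0.0, 0.001]
contact_force: [-0.6, 0.2, 0.6]
gripper_width: 0.3
grasp_force: 0.0
clock: 21.08
position: [586.2, 100.4, 281.4]
ee_rot: [0.716, -0.698, 0.0, -0.0]
contact_force: [-0.0, -0.1, -1.1]
gripper_width: 0.0
grasp_force: 0.0
shift [ 0.0005 -0.0025  0.1184] turn [-0.0001  0.     -0.0032] F [-0.  -0.1 -1.1]
```

```bash
python3 -m handwheel '[[0,-0.0025,0.04,0,0,0,-1],[0,-0.0025,0.08,0,0,0,-1],[0,-0.0025,0.118,0,0,0,-1],[0,-0.0025,0.118,0,0,0,-1],[0,-0.0025,0.118,0,0,0,-1]]' && python3 -m handwheel '[[-0.01,0,0,0,0,0,-1],[-0.02,0,0,0,0,0,-1],[-0.03,0,0,0,0,0,-1],[-0.04,0,0,0,0,0,-1],[-0.05,0,0,0,0,0,-1],[-0.055,0,0,0,0,0,-1],[-0.055,0,0,0,0,0,-1]]'; python3 -c "
from h import *
st,p,d=look('wrist','w8');go((588.7,169,163),1.6)"
```

```text
clock: 21.7
position: [590.1, 101.3, 165.1]
ee_rot: [0.716, -0.698, 0.001, -0.001]
contact_force: [0.3, 0.7, 0.4]
gripper_width: 0.3
grasp_force: 0.0
clock: 22.58
position: [587.4, 157.4, 162.7]
ee_rot: [0.716, -0.698, -0.0, -0.0]
contact_force: [-1.5, -0.5, -0.1]
gripper_width: 0.0
grasp_force: 0.0
shift [-0.0119 -0.0016 -0.0003] turn [ 0.0005  0.0004 -0.0017] F [-0.5  0.7 -0.6]
```

View pics/w8.png

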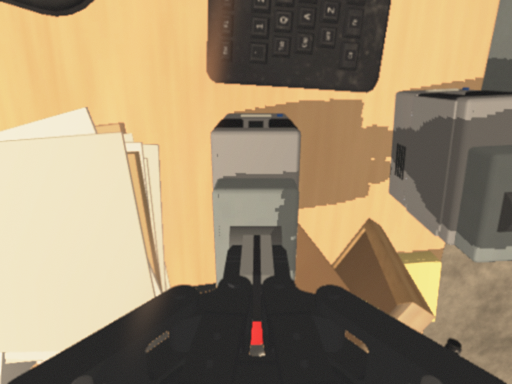

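The fingers stand centred over the far dock, and the red ball shows ahead of them at (257,335), so it is being pushed. I continue to the stop.

```bash
python3 -m handwheel '[[-0.004,0,0,0,0,0,-1],[-0.008,0,0,0,0,0,-1],[-0.01,0,0,0,0,0,-1],[-0.01,0,0,0,0,0,-1]]' && python3 -m handwheel '[[-0.002,0,0,0,0,0,-1],[-0.004,0,0,0,0,0,-1],[-0.004,0,0,0,0,0,-1]]'&& python3 -m handwheel '[[-0.002,0,0,0,0,0,-1],[-0.003,0,0,0,0,0,-1],[-0.003,0,0,0,0,0,-1]]'
```

```text
clock: 23.12
position: [587.2, 166.7, 163.0]
ee_rot: [0.716, -0.698, -0.0, 0.0]
contact_force: [-0.5, -0.9, -1.4]
gripper_width: 0.1
grasp_force: 0.4
clock: 23.5
position: [587.1, 169.6, 163.0]
ee_rot: [0.716, -0.698, 0.0, 0.001]
contact_force: [0.7, -4.8, -1.7]
gripper_width: -0.1
grasp_force: 2.4
clock: 23.88
position: [586.9, 169.9, 163.0]
ee_rot: [0.716, -0.698, 0.001, 0.003]
contact_force: [1.9, -12.3, 0.3]
gripper_width: 0.1
grasp_force: 6.2
```

Stop reached (12 N at y≈170). I back off, lift clear and check both levers.

```bash
python3 -m handwheel '[[0.03,0,0,0,0,0,-1],[0.07,0,0,0,0,0,-1],[0.09,0,-0.05,0,0,0,-1],[0.13,0,-0.1,0,0,0,-1],[0.18,0.03,-0.15,0,0,0,-1],[0.23,0.06,-0.15,0,0,0,-1],[0.27,0.09,-0.15,0,0,0,-1],[0.27,0.09,-0.15,0,0,0,-1],[0.27,0.09,-0.15,0,0,0,-1]]' && python3 -c "
from h import *
st,p,d=look('top','t2');X=cloud('top',d);print(st['position'],st['gripper_width'])
r=reds(p)
for u,v in((233,184),(247,233)):
    m=np.zeros(r.shape,bool);m[v-22:v+15,u-25:u+22]=1;m&=r;print(m.sum(),plane('top',[np.argwhere(m)[:,::-1].mean(0)],176))
g=greens(p);m=np.zeros(r.shape,bool);m[200:238,345:420]=1;m&=g&(X[...,2]>80);print('handle',m.sum(),rect(X[m]))
q=np.load('pics/top0.npz');df=cv2.absdiff(p,q['p']).max(2)>60;n,l,s,c=cv2.connectedComponentsWithStats(df.astype(np.uint8))
print([x.tolist() for x in s[1:] if x[4]>25])
"
```

```text
clock: 25.0
position: [504.8, -98.3, 313.7]
ee_rot: [0.716, -0.698, 0.001, -0.001]
contact_force: [0.9, -0.2, 0.5]
gripper_width: 0.4
grasp_force: 0.0
[504.78424282 -98.29267675 313.66415832] 0.36162699825117034
54 [[591.02657356 195.43849165 176.        ]]
56 [[435.16527634 125.07791529 176.        ]]
handle 81 (array([ 422.5, -333.4]), array([14.3, 45.4]), 6.0)
[[352, 111, 20, 8, 119], [237, 116, 150, 181, 8337], [335, 149, 19, 12, 116], [450, 169, 62, 155, 3829], [228, 171, 9, 8, 54], [213, 174, 9, 8, 58], [269, 218, 8, 31, 60], [362, 255, 142, 129, 8878], [289, 290, 101, 94, 3715], [354, 305, 27, 26, 111], [256, 326, 38, 46, 724], [287, 338, 10, 6, 30], [283, 364, 20, 16, 78], [255, 373, 15, 11, 108], [270, 375, 18, 9, 51]]
```

```bash
python3 -c "
from bench import *
print(job_done())"
```

```text
the job is handed in; nothing more can be done
None
```

The job is handed in: the near dock was clear (blade home to about 79 mm), so I inferred the far dock was blocked without testing it, pushed its lever to the stop, and put the blade back upright in its green-marked slot.

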